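# Refit the filter cassette of a tabletop dust extractor

### The arm

A 6-joint arm with a two-finger parallel gripper is mounted at the origin on a cart in front of the work surface, level with it; the furniture and walls round the work are solid. World frame = base frame: x ahead of the robot, y to its left, z up, the work surface at z = 0. Lengths are in m, angles in rad, forces in N, time in s.
With the tool pointing down it reaches from about 0.275 to 0.75 m from the base axis. Payload 10.2 kg.
Tool frame: the origin (TCP) lies at the very end of the fingers, on their centre line; the grasp point (between the pads) lies 19 mm behind it (robot.grip_point_offset is the distance from the TCP to the grasp point, in m); z points along the fingers, y is the line along which they close (so a half turn about z gives the same grasp; the last joint's range is limited). The gripper opens to 88 mm and grips with 3 to 60 N. Pads are 18 mm wide; open, the fingers measure 123 mm over their backs; the gripper's body (75 mm by 187 mm) begins 45 mm behind the grasp point.
Start: joints at [1.074, 0.313, 1.498, -0, 1.331, -0.223], TCP at [0.142, 0.505, 0.239] pointing down, gripper open.
Joint ranges: [-2.94, 2.94], [-0.97, 2.17], [0.19, 2.56], [-1.23, 4.37], [0.02, 3.11], [-2.88, 2.88]. Speed limits (rad/s): [2.39, 2.39, 3.01, 3.14, 3.14, 3.14].

### API

Orientations are given as a unit quaternion [w, x, y, z].
In Python, from cell import robot, imaging gives the robot as it stands. The module is installed in compiled form; this text tells all that it offers.
- The arm moves only by the tool move_arm, never from a script. Its arguments are lists of equal length, an entry for each row: "grip": the finger opening in mm, from 0 to 88.1; "travel": the shift along the tool's x, y, z as a fraction of full scale, a list of three; "twist": the turn, a rotation vector about the tool's x, y, z as a fraction of full scale, a list of three. In form: {"grip": [grip, ...], "travel": [[tx, ty, tz], ...], "twist": [[wx, wy, wz], ...]}. A call has 1 to 12 rows; each row is the pose to reach, as a shift and turn from the pose commanded when the call began, along the tool's axes at that moment, turning the shorter way round; what a row does not reach only later rows make up. Full scale, the value 1, is 0.2 m for a shift and pi rad for a turn. A row lasts 1/10 s, in which the tool goes at most 50 mm and 8.59 degrees, less where a joint would pass 70% of its speed; a pose out of reach is approached as far as the arm can. A call with a number of a shift or a turn outside -1 to 1 is refused whole. A call with a gripper value outside its range is refused whole. The fingers move at their own pace and stop on an object; the grip force is fixed at half the most. Time passes only in rows, so rows that repeat a pose let the fingers close. It gives the time, the measured TCP pose, the force, the opening and the grip force at its end, in the units of the state.
- robot.read_state(): the state, without advancing time (a new reading comes with each control period).
- imaging.snapshot(name): name is "side" or "top"; returns the picture (480x640x3 uint8, red, green, blue); there is no depth.
- imaging.camera_model(name): a dict with "intrinsics" (3x3 intrinsics, pixels), "view" (4x4, takes a point from world to camera coordinates). Camera axes: x right, y down, z forward; pixel columns grow to the right and rows downward; lengths in m; the calibration is good to about 2 mm. A picture is of the moment at which its call begins. camera_model takes no time and is no camera call.
- robot.finish_job(): hands the job in; it is judged then, once.
The state is a dict: "time": time; "q": joint angles; "qd": joint speeds; "joint_efforts": joint torques, N m; "tcp_pos": TCP position; "orientation": TCP orientation; "wrist_force": force on the tool from outside, world axes, zero at the start; "moment": the same for the moment, N m; "opening": finger opening in m; "grasp_force": force on a finger pad.
Only numpy, scipy, OpenCV 4.12 (cv2) and the standard library are available. Lean on these libraries where they do the work, as an engineer would, in place of code of your own. Each camera call takes 0.05 s, during which the arm holds its last target. There are 200 camera calls.

### The job

The dust extractor's filter pocket is open. Fit the clean white filter cassette: tuck its tongue under the steel lip at the far end of the pocket, lower the other end gently until the cassette lies fully home, then turn the red clip fully across over the cassette's edge to lock it. Leave the clogged brown cassette and the blue blower bulb standing nearby where they are.

Things in the scene. Friction and masses are not known exactly. Their poses are not given: they have to be found in the camera images.
- extractor: Fixed grey dust extractor, 240 (its x) x 180 (its y) x 70 mm high; origin at the centre of its underside, z up. Clip end at -x, steel lip at +x. In its top is a filter pocket: x -74 to 90 mm, y -63 to 63 mm, flat seat at z = 56 mm, rim at z = 70 mm. Front and side rims have a 4 mm 45-degree lead-in. Its mount is rigid.
- lip_edge (a point): Middle of the lower edge of the 4 mm steel lip, (80, 0, 66) mm in the extractor's frame. The lip overhangs the pocket's +x end by 10 mm; the slot under it is 10 mm high and ends at the wall x = 90 mm. So a cassette cannot go straight down: its tongue enters the slot with the other end raised 7 to 18 degrees (over about 20 jams).
- seat (a point): On the pocket's seat, (1, 0, 56) mm in the extractor's frame, axes as the extractor's: where the cassette's origin lies when home and centred. Clearance is then 2 mm at each end and 3 mm at each side.
- clip (a joint): Angle (rad, about the extractor's z) of the quarter-turn clip with the red fin on the extractor's front shoulder. 0 = fully across (a stop): its steel blade points to the extractor's +x, over the cassette's rear edge. 1.3 to 1.57 = open: blade points to the extractor's +y, clear of the pocket. Closes clockwise seen from above; stays where it is left (friction 0.04 N m).
- clip_grip (a point): On the clip's upright pivot axis, (-104, 0, 88) mm in the extractor's frame; its x axis lies along blade and fin. The red fin to grip is 10 mm thick, 32 mm long along x, centred on the axis, 76 to 98 mm above the bench. The blade, 18 mm wide and 4 mm thick, reaches 52 mm from the axis, 2 mm above the rim.
- clean: Clean filter cassette to be fitted: aluminium frame with white pleats, 146 (its x) x 120 (its y) x 14 mm, lying flat, 0.2 to 0.33 kg. Origin at the centre of the frame's underside, z up. At its +x end a tongue sticks out 14 mm (104 mm wide, 6 mm thick, level with the underside): it spans x = -73 to 87 mm. Home, the frame's top is flush with the pocket's rim.
- clean_grip (a point): Near the middle of the clean cassette's black pull handle, (0, 0, 34) mm in its frame, axes as the cassette's. The bar is 10 mm thick (x), 76 mm long (y), from z = 24 to 42 mm, on two legs; the cassette balances about it.
- clean_tongue (a point): Underside of the tip of the clean cassette's tongue, at (87, 0, 0) mm in its frame.
- clean_rear (a point): Underside of the clean cassette's rear edge (the end without the tongue), at (-73, 0, 0) mm in its frame.
- spent: Clogged old filter cassette, same make and size but with dark brown pleats; lies flat on the bench beside the clean one and stays there.
- blower: Blue rubber blower bulb standing upright, 49 mm across, 100 mm high; a bystander. Origin under its centre.
There are look-alikes about, which are no part of the job. Of the things that look like the clean, the larger one is meant.

How it is judged:
By the outcome, as a careful person would: the job done as asked, in the order asked, and still so for the second after the job is handed in, with the robot touching nothing.
It also fails if it takes over 61 s, if anything falls off the work surface, if the arm or the gripper's body presses on something with over 40 N, if the wrist force passes 120 N, or if a joint passes its speed limit or range.

## Working session

There is one attempt and no reset: what is moved stays moved. The work goes in short steps, Python scripts to look and compute and a tool call to move; the robot and the scene stay as the last step left them, time stands still between calls to the robot, and variables do not carry over. Pictures are saved under pics/ and viewed, at most 12 in all, crops included, and the job is handed in when it is done.

Besides the shell and the picture viewer there is one more tool, called as name(argument=value, ...) on one line, values as JSON. move_arm: Moves the arm, as the interface text tells. Its arguments: {"type":"object","properties":{"grip":{"type":"array"},"travel":{"type":"array"},"twist":{"type":"array"}},"required":["grip","travel","twist"]}

```bash
mkdir -p pics
python3 - <<'E'
from cell import robot, imaging
import cv2, numpy as np
for n in("top","side"):
    im=imaging.snapshot(n); cv2.imwrite(f"pics/{n}0.png",im[...,::-1])
    m=imaging.camera_model(n); print(n,np.round(m["intrinsics"],1).tolist(),np.round(m["view"],4).tolist())
s=robot.read_state(); print({k:np.round(v,4).tolist() for k,v in s.items()}, robot.grip_point_offset)
E
```

```text
top [[433.5, 0.0, 320.9], [0.0, 433.5, 240.3], [0.0, 0.0, 1.0]] [[0.0169, -0.9996, 0.0205, -0.148], [-0.9978, -0.0181, -0.0641, 0.5813], [0.0644, -0.0193, -0.9977, 1.0733], [0.0, 0.0, 0.0, 1.0]]
side [[547.1, 0.0, 320.6], [0.0, 547.1, 239.7], [0.0, 0.0, 1.0]] [[0.9903, 0.1376, -0.0206, -0.5446], [0.0465, -0.4665, -0.8833, 0.0001], [-0.1312, 0.8737, -0.4684, 1.4132], [0.0, 0.0, 0.0, 1.0]]
{'time': 0.1, 'q': [1.0736, 0.3134, 1.4983, 0.0, 1.331, -0.2234], 'qd': [0.0002, -0.001, -0.002, 0.0008, 0.0014, 0.0013], 'joint_efforts': [0.0022, -40.2812, -25.2645, 0.0696, 0.0343, -0.0001], 'tcp_pos': [0.1418, 0.5053, 0.2383], 'orientation': [-0.0002, 0.1364, 0.9906, -0.0005], 'wrist_force': [-0.981, 0.1574, -0.3391], 'moment': [0.0052, -0.0079, 0.0104], 'grasp_force': 0.0, 'opening': 0.0881} 0.0187
```

View pics/top0.png

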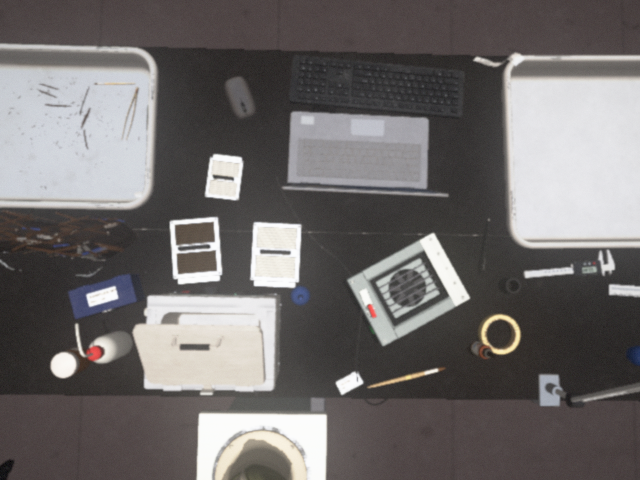

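View pics/side0.png

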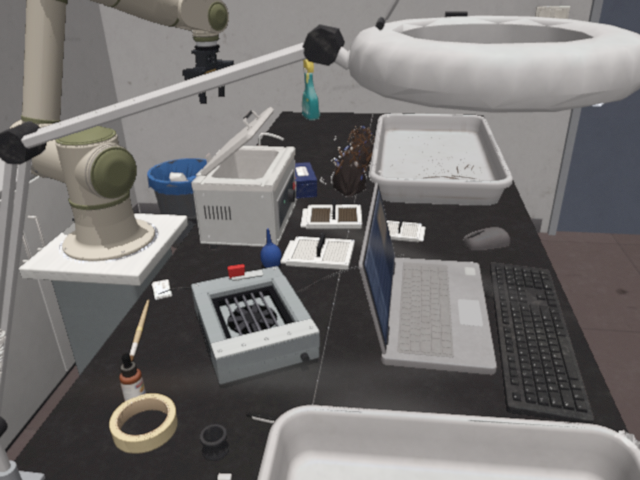

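Candidates for the clean cassette: large white (275,253), small white look-alike (225,177), brown-pleated spent (195,249). The description points to the large white one at (275,253). The blower is at (301,296), and the extractor at (408,288) has its red clip at (371,310).

```bash
cat > h.py <<'E'
import numpy as np, cv2
from cell import robot, imaging
def ray(n,uv):
    m=imaging.camera_model(n);K=np.array(m["intrinsics"]);V=np.array(m["view"]);R,t=V[:3,:3],V[:3,3]
    return -R.T@t, R.T@np.linalg.solve(K,[uv[0],uv[1],1.])
def onplane(n,uv,z):
    o,d=ray(n,uv); return o+d*(z-o[2])/d[2]
def proj(n,p):
    m=imaging.camera_model(n);K=np.array(m["intrinsics"]);V=np.array(m["view"])
    c=V[:3,:3]@np.asarray(p,float)+V[:3,3]; c=K@c; return c[:2]/c[2]
def tri(a,b): # (name,uv) pairs
    (o1,d1),(o2,d2)=ray(*a),ray(*b)
    s=np.linalg.lstsq(np.c_[d1,-d2],o2-o1,rcond=None)[0]
    p,q=o1+d1*s[0],o2+d2*s[1]; return (p+q)/2,np.linalg.norm(p-q)
E
python3 - <<'E'
import cv2,numpy as np
from h import *
t=cv2.imread("pics/top0.png");s=cv2.imread("pics/side0.png")
a=cv2.resize(t[210:310,235:335],(400,400),interpolation=cv2.INTER_CUBIC)
b=cv2.resize(t[225:355,340:470],(400,400),interpolation=cv2.INTER_CUBIC)
cv2.imwrite("pics/crop1.png",np.hstack([a,b]))
hsv=cv2.cvtColor(t,cv2.COLOR_BGR2HSV)
for name,img in(("top",t),("side",s)):
    hsv=cv2.cvtColor(img,cv2.COLOR_BGR2HSV)
    red=cv2.inRange(hsv,(0,170,120),(6,255,255))|cv2.inRange(hsv,(174,170,120),(180,255,255))
    n,l,st,c=cv2.connectedComponentsWithStats(red)
    print(name,"red",[(st[i].tolist(),c[i].round(1).tolist()) for i in range(1,n) if st[i][4]>20])
    blue=cv2.inRange(hsv,(105,130,40),(125,255,255)); n,l,st,c=cv2.connectedComponentsWithStats(blue)
    print(name,"blue",[(st[i].tolist(),c[i].round(1).tolist()) for i in range(1,n) if st[i][4]>60])
    w=(img.min(2)>175).astype(np.uint8); n,l,st,c=cv2.connectedComponentsWithStats(w)
    for i in range(1,n):
        if 300<st[i][4]<6000:
            r=cv2.minAreaRect(np.argwhere(l==i)[:,::-1].astype(np.float32)); bx=cv2.boxPoints(r)
            print(name,"white",st[i].tolist(),c[i].round(1).tolist(),np.round(bx,1).tolist(),[onplane(name,p,.014).round(4)[:2].tolist() for p in bx])
E
```

```text
top red []
top blue [([628, 347, 12, 18, 151], [634.7, 355.0])]
top white [560, 56, 80, 4, 315] [600.1, 57.5] [[560.0, 56.0], [639.0, 56.0], [639.0, 59.0], [560.0, 59.0]] [[1.0827, -0.7606], [1.0885, -0.9722], [1.0803, -0.972], [1.0746, -0.7604]]
top white [350, 119, 35, 18, 556] [367.0, 127.1] [[350.0, 119.0], [384.0, 119.0], [384.0, 136.0], [350.0, 136.0]] [[0.8998, -0.2079], [0.9019, -0.2961], [0.8571, -0.2964], [0.8551, -0.2084]]
top white [205, 154, 38, 46, 1346] [224.0, 176.7] [[204.5, 195.89999389648438], [209.89999389648438, 152.89999389648438], [243.1999969482422, 157.0], [237.89999389648438, 200.10000610351562]] [[0.6916, 0.1595], [0.8029, 0.1496], [0.794, 0.0644], [0.6826, 0.0749]]
top white [170, 217, 52, 67, 1271] [196.3, 253.5] [[168.8000030517578, 220.0], [217.39999389648438, 216.39999389648438], [222.10000610351562, 280.29998779296875], [173.60000610351562, 283.79998779296875]] [[0.6286, 0.247], [0.64, 0.1254], [0.4791, 0.1084], [0.4682, 0.229]]
top white [250, 222, 51, 66, 2900] [275.5, 254.3] [[249.60000610351562, 285.0], [253.10000610351562, 221.39999389648438], [3
[... 3734 characters left out ...]
 [262.9, 337.4] [[209.1999969482422, 336.20001220703125], [311.8999938964844, 309.3999938964844], [317.6000061035156, 331.1000061035156], [214.8000030517578, 357.8999938964844]] [[0.3913, -0.3757], [0.57, -0.2692], [0.5914, -0.3378], [0.4209, -0.4345]]
side white [259, 406, 381, 74, 3259] [432.3, 425.4] [[255.60000610351562, 408.29998779296875], [636.0999755859375, 389.8999938964844], [639.5, 461.0], [259.0, 479.3999938964844]] [[0.5223, -0.5442], [1.1235, -0.4329], [1.0781, -0.578], [0.5587, -0.6717]]
side white [289, 451, 310, 29, 5569] [411.6, 469.2] [[289.0, 479.0], [289.0, 451.0], [598.0, 451.0], [598.0, 479.0]] [[0.5993, -0.6661], [0.5904, -0.6197], [1.0267, -0.567], [1.0127, -0.6155]]
```

View pics/crop1.png

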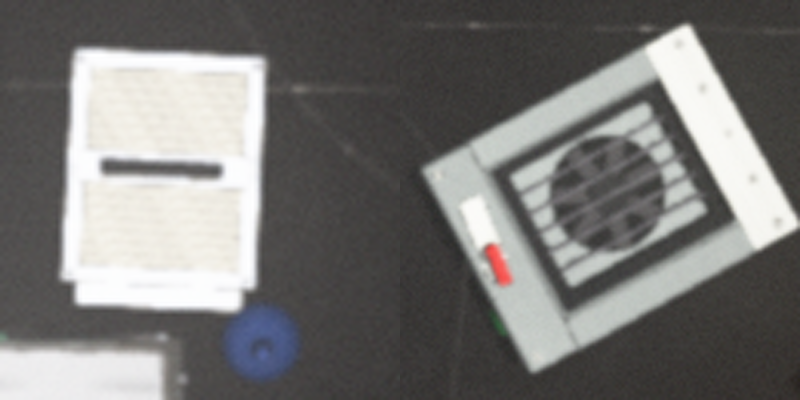

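The crop confirms the choice. It is the large white cassette with its black bar at about (275.5,252). The tongue points towards the robot (bottom, row ~286), close to the blower at (301,296). The extractor's clip end is lower left, its steel lip upper right, and the clip is open.

```bash
cat >> h.py <<'E'
def rectfit(img,roi,thr,z,name="top",ch=None):
    """outline of brightest blob in roi -> plane z, 4 side lines -> corners"""
    x0,y0,x1,y1=roi; g=img[y0:y1,x0:x1].max(2) if ch is None else ch[y0:y1,x0:x1]
    k=4; g=cv2.GaussianBlur(cv2.resize(g,None,fx=k,fy=k,interpolation=cv2.INTER_CUBIC),(0,0),2)
    m=(g>thr).astype(np.uint8)
    c=max(cv2.findContours(m,cv2.RETR_EXTERNAL,cv2.CHAIN_APPROX_NONE)[0],key=cv2.contourArea)[:,0,:]
    uv=(c+.5)/k-.5+[x0,y0]
    P=np.array([onplane(name,p,z)[:2] for p in uv])
    b=cv2.boxPoints(cv2.minAreaRect((P*1000).astype(np.float32)))/1000
    L=[]
    for i in range(4):
        a,e=b[i],b[(i+1)%4]; d=e-a; l=np.linalg.norm(d); d/=l; n=np.array([-d[1],d[0]])
        s=(P-a)@d; h=(P-a)@n
        q=P[(s>.12*l)&(s<.88*l)&(abs(h)<.008)]
        f=cv2.fitLine(q.astype(np.float32)*1000,cv2.DIST_HUBER,0,.01,.01).ravel()
        L.append((f[2:]/1000,f[:2]))
    X=[]
    for i in range(4):
        (p,d),(q,e)=L[i-1],L[i]; s=np.linalg.solve(np.c_[d,-e],q-p); X.append(p+d*s[0])
    return np.array(X),P
E
python3 - <<'E'
from h import *
t=cv2.imread("pics/top0.png")
for nm,roi,thr,z in(("extr",(335,222,480,355),85,.07),("clean",(238,212,305,284),120,.014)):
    if nm=="clean": t[283:,:]=0
    C,P=rectfit(t,roi,thr,z); print(nm,C.round(4).tolist(),"sides",[round(float(np.linalg.norm(C[i]-C[i-1])),4) for i in range(4)],"mid",C.mean(0).round(4),
     "dirs",[round(float(np.degrees(np.arctan2(*(C[i]-C[i-1])[::-1]))),2) for i in range(4)])
print("cam",ray("top",(0,0))[0],ray("side",(0,0))[0])
print("bar",onplane("top",(275.5,252),.042)); print("red top",onplane("top",(371,310.5),.098), "tri",tri(("top",(371,310.5)),("side",(235.8,270.1))))
print("blower",onplane("top",(300.5,295.5),.06),"side base/ctr",onplane("side",(270.5,253.7),.05), tri(("top",(300.5,295.5)),("side",(268,232))))
for a,b in(((265,325),(272,110)),((263,383),(205,168))): print("lid",tri(("top",a),("side",b)))
print("box top",onplane("top",(280,295),.12),"laptop",tri(("top",(283,187)),("side",(378,195))),tri(("top",(447,194)),("side",(385,365))))
E
```

```text
extr [[0.3280999958515167, -0.2867000102996826], [0.4472000002861023, -0.5011000037193298], [0.6093000173568726, -0.4099000096321106], [0.4887999892234802, -0.1972000002861023]] sides [0.184, 0.2452, 0.186, 0.2444] mid [ 0.4683 -0.3487] dirs [-150.9, -60.94, 29.37, 119.53]
clean [[0.47690001130104065, -0.08399999886751175], [0.6259999871253967, -0.0885000005364418], [0.6304000020027161, 0.036400001496076584], [0.4749000072479248, 0.041099999099969864]] sides [0.1251, 0.1491, 0.1249, 0.1556] mid [ 0.5521 -0.0238] dirs [-89.07, -1.73, 87.99, 178.25]
cam [ 0.51336816 -0.11668951  1.11114126] [ 0.7246637  -1.15974522  0.65078129]
bar [ 0.55140495 -0.02607665  0.042     ]
red top [ 0.417377   -0.25546619  0.098     ] tri (array([ 0.41648348, -0.25672706,  0.08884791]), np.float64(5.430663852582286e-05))
blower [ 0.44706553 -0.09014758  0.06      ] side base/ctr [ 0.45362998 -0.11671145  0.05      ] (array([ 0.44704906, -0.09140396,  0.09152506]), np.float64(0.004107892878053444))
lid (array([ 0.4356582 , -0.03323921,  0.35393232]), np.float64(0.04365795639868159))
lid (array([ 0.28390584, -0.02036785,  0.21318921]), np.float64(0.009382584262891923))
box top [ 0.45125338 -0.04517404  0.12      ] laptop (array([ 0.68809403, -0.05030459,  0.17376759]), np.float64(0.0012759177230602453)) (array([ 0.71294433, -0.45121771,  0.03971272]), np.float64(0.01657697953369195))
```

Run:
```python
import cv2
s=cv2.imread("pics/side0.png"); cv2.imwrite("pics/crop2.png",cv2.resize(s[20:270,150:420],None,fx=2.4,fy=2.4,interpolation=cv2.INTER_CUBIC)[:600,:800])
```

```text
(no output)
```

View pics/crop2.png

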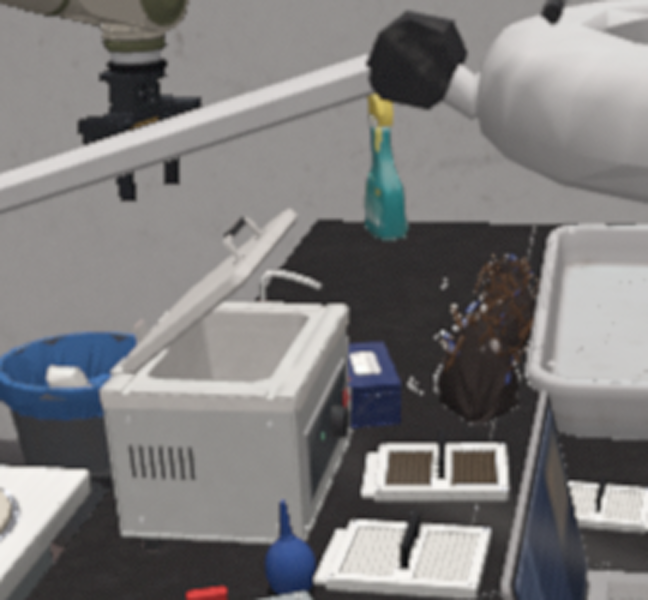

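Run:
```python
from h import *
for n,a,b in(("far free",(133,325),(271.5,108)),("near free",(265,327),(255,133)),("box TR near",(279,296),(275,182)),("box bottom near R plane0",None,(276,242)),("box bot L",None,(201,243)),("hinge",(263,383),(200,176)),("hingefar",(147,388),(205,170))):
    print(n, tri(("top",a),("side",b)) if a else onplane("side",b,0))
```

```text
far free (array([0.40077324, 0.21240347, 0.29298874]), np.float64(0.0038257679952410383))
near free (array([ 0.40976379, -0.03060591,  0.30131829]), np.float64(0.012646220840993247))
box TR near (array([ 0.45589575, -0.04810893,  0.19513657]), np.float64(0.004188161355877892))
box bottom near R plane0 [0.43181058 0.03068417 0.        ]
box bot L [0.24288328 0.00639824 0.        ]
hinge (array([ 0.2737977 , -0.0193177 ,  0.19215981]), np.float64(6.662618898333343e-05))
hingefar (array([0.21245543, 0.24522238, 0.10377917]), np.float64(0.04919181172377895))
```

Run:
```python
from h import *
from scipy.optimize import brentq
s=robot.read_state()['tcp_pos']
print("wrist z",brentq(lambda z:proj("side",[*s[:2],z])[1]-14,.2,.9),proj("side",s), "tcp->", "shoulder z",brentq(lambda z:proj("side",[0,-.07,z])[1]-170,0,.6))
# lid near free corner: side ray at several y, top ray at several z
o,d=ray("side",(271.5,108));
for y in(-.02,0,.02,.1,.2): print("side far/near corner at y",y,(o+d*(y-o[1])/d[1]).round(3))
for z in(.2,.25,.3,.35): print("top px",z,onplane("top",(265,326),z).round(3),onplane("top",(134,325),z).round(3),onplane("top",(279,296),z-.05).round(3))
o,d=ray("side",(275,182)); print("box TR at y=.02",(o+d*(.02-o[1])/d[1]).round(3))
```

```text
wrist z 0.4908692811979094 [212.89467095 100.26821155] tcp-> shoulder z 0.21738283656754168
side far/near corner at y -0.02 [ 0.454 -0.02   0.354]
side far/near corner at y 0 [0.449 0.    0.348]
side far/near corner at y 0.02 [0.445 0.02  0.343]
side far/near corner at y 0.1 [0.426 0.1   0.322]
side far/near corner at y 0.2 [0.402 0.2   0.296]
top px 0.2 [ 0.392 -0.021  0.2  ] [0.39  0.248 0.2  ] [ 0.451 -0.045  0.15 ]
top px 0.25 [ 0.399 -0.027  0.25 ] [0.397 0.228 0.25 ] [ 0.454 -0.049  0.2  ]
top px 0.3 [ 0.405 -0.032  0.3  ] [0.404 0.208 0.3  ] [ 0.457 -0.053  0.25 ]
top px 0.35 [ 0.412 -0.037  0.35 ] [0.41  0.188 0.35 ] [ 0.461 -0.056  0.3  ]
box TR at y=.02 [0.442 0.02  0.167]
```

move_arm(grip=[88,88,88,88], travel=[[0,0,-0.25],[0,0,-0.5],[0,0,-0.7],[0,0,-0.7]], twist=[[0,0,0],[0,0,0],[0,0,0],[0,0,0]])

```text
time: 0.5
tcp_pos: [0.1423, 0.5062, 0.3837]
orientation: [0.002, 0.136, 0.991, 0.004]
wrist_force: [-0.7, -0.2, 0.4]
opening: 0.0881
grasp_force: 0.0
```

```bash
python3 -c "
from h import *
s=robot.read_state(); print({k:np.round(s[k],4).tolist() for k in ('time','q','tcp_pos','orientation')})"
```

```text
{'time': 0.5, 'q': [1.0737, 0.2561, 1.2027, 0.0001, 1.6738, -0.2234], 'tcp_pos': [0.1423, 0.5062, 0.3837], 'orientation': [0.0016, 0.1364, 0.9906, 0.0042]}
```

move_arm(grip=[88,88,88,88,88,88], travel=[[-1,-0.79,0],[-1,-0.79,0],[-1,-0.79,0],[-1,-0.79,0],[-1,-0.79,0],[-1,-0.79,0]], twist=[[0,0,0],[0,0,0],[0,0,0],[0,0,0],[0,0,0],[0,0,0]])

```text
time: 1.1
tcp_pos: [0.294, 0.2959, 0.3777]
orientation: [-0.0, 0.139, 0.99, -0.001]
wrist_force: [-0.1, 0.3, -0.0]
opening: 0.0878
grasp_force: 0.0
```

move_arm(grip=[88,88,88,88,88,88], travel=[[-1,-0.79,0],[-1,-0.79,0],[-1,-0.79,0],[-1,-0.79,0],[-1,-0.79,0],[-1,-0.79,0]], twist=[[0,0,0],[0,0,0],[0,0,0],[0,0,0],[0,0,0],[0,0,0]])

```text
time: 1.7
tcp_pos: [0.4435, 0.09, 0.3768]
orientation: [-0.001, 0.139, 0.99, -0.0]
wrist_force: [0.3, 1.2, -0.9]
opening: 0.0878
grasp_force: 0.0
```

move_arm(grip=[60,60,60,60,60,60], travel=[[-0.569,-0.456,0],[-0.569,-0.456,0],[-0.569,-0.456,0],[-0.569,-0.456,0],[-0.569,-0.456,0],[-0.569,-0.456,0]], twist=[[0,0,-0.0783],[0,0,-0.0783],[0,0,-0.0783],[0,0,-0.0783],[0,0,-0.0783],[0,0,-0.0783]])

```text
time: 2.3
tcp_pos: [0.5261, -0.0239, 0.3787]
orientation: [-0.0, 0.013, 1.0, 0.0]
wrist_force: [0.3, -0.4, 0.6]
opening: 0.0604
grasp_force: 0.0
```

```bash
cat >> h.py <<'E'
from scipy.spatial.transform import Rotation as Ro
def st():
    s=robot.read_state(); R=Ro.from_quat(np.roll(s["orientation"],-1)).as_matrix()
    print("t",round(s["time"],2),"q",np.round(s["q"],3).tolist(),"tcp",np.round(s["tcp_pos"],4).tolist(),"yaw_y",round(float(np.degrees(np.arctan2(R[1,1],R[0,1]))),2),"z",R[:,2].round(4).tolist(),"F",np.round(s["wrist_force"],1).tolist(),"open",round(s["opening"],4),"g",round(s["grasp_force"],1))
    return s,R
E
python3 -c "
from h import *
st(); cv2.imwrite('pics/side1.png',imaging.snapshot('side')[...,::-1])"
```

```text
t 2.3 q [-0.268, 0.263, 1.206, 0.0, 1.673, -1.813] tcp [0.5261, -0.0239, 0.3787] yaw_y 88.5 z [-0.0001, 0.0004, -1.0] F [0.3, -0.4, 0.6] open 0.0604 g 0.0
```

View pics/side1.png

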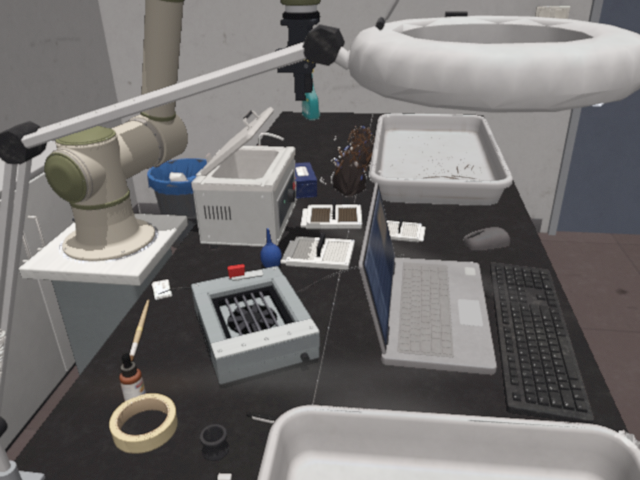

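move_arm(grip=[50,50,50,50,50,50,50], travel=[[0.024,-0.031,0.2],[0.024,-0.031,0.4],[0.024,-0.031,0.6],[0.024,-0.031,0.8],[0.024,-0.031,1],[0.024,-0.031,1],[0.024,-0.031,1]], twist=[[0,0,-0.049],[0,0,-0.049],[0,0,-0.049],[0,0,-0.049],[0,0,-0.049],[0,0,-0.049],[0,0,-0.049]])

```text
time: 3.05
tcp_pos: [0.5218, -0.0309, 0.1803]
orientation: [0.001, -0.064, 0.998, -0.0]
wrist_force: [0.7, 0.3, 0.7]
opening: 0.0501
grasp_force: 0.0
```

```bash
python3 -c "
from h import *
st(); a=imaging.snapshot('side')[...,::-1]; b=imaging.snapshot('top')[...,::-1]
cv2.imwrite('pics/mid.png',np.hstack([cv2.resize(a[0:300,60:420],(480,400)),cv2.resize(b[180:420,140:332],(320,400))]))"
```

```text
t 3.05 q [-0.284, 0.36, 1.591, 0.0, 1.189, -1.982] tcp [0.5218, -0.0309, 0.1803] yaw_y 97.29 z [0.0011, -0.0003, -1.0] F [0.7, 0.3, 0.7] open 0.0501 g 0.0
```

View pics/mid.png

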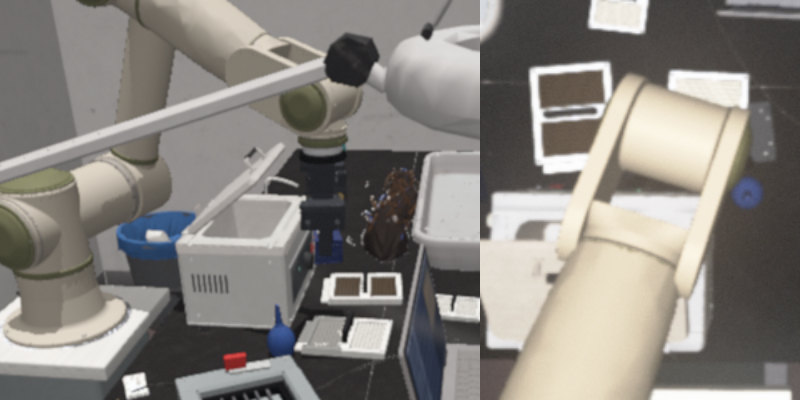

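Run:
```python
from h import *
from scipy.optimize import least_squares,brentq
D=[(.3134,1.4983,.1418,.5053,.2383),(.2561,1.2027,.1423,.5062,.3837),(.263,1.206,.5261,-.0239,.3787),(.36,1.591,.5218,-.0309,.1803)]
def f(p):
    l1,l2,hd,e=p; r=[]
    for q2,q3,x,y,z in D:
        R=np.sqrt(x*x+y*y-.116**2);S=q2+q3
        r+= [l1*np.sin(q2)+l2*np.sin(S)+e*np.cos(S)-R, hd+l1*np.cos(q2)+l2*np.cos(S)-e*np.sin(S)-z]
    return np.array(r)
for e in(None,0):
    g=f if e is None else (lambda p:f([*p,0]))
    s=least_squares(g,[.4,.4,0]+([0] if e is None else [])); print(s.x.round(4),(s.fun*1e3).round(1))
for c in(-.10,-.13): print("axis z",c,brentq(lambda z:proj("side",[.522,c,z])[1]-82.5,.1,.9), proj("side",[.522,c,.43]))
print("proj near lid corner",proj("side",[.404,-.031,.293]),proj("side",[.40,.212,.293]))
o,d=ray("side",(250,112.5)); print("handle",(o+d*(.09-o[1])/d[1]).round(3), onplane("top",(195,347),.3).round(3))
```

```text
[ 0.4421  0.3976 -0.0467  0.042 ] [ 0.5 -0.1 -1.1 -0.1  1.   0.1 -0.4  0.2]
[ 0.356   0.4184 -0.0033] [ 4.2 -2.8 -6.9  4.2 -4.9  4.3  4.3 -5.7]
axis z -0.1 0.4246938500856257 [294.53807462  79.70190494]
axis z -0.13 0.431044597647937 [291.68126731  83.06487051]
proj near lid corner [249.7670477  136.54484741] [271.91773946 108.03217615]
handle [0.375 0.09  0.313] [0.365 0.095 0.3  ]
```

The side picture shows the wrist fork clearing the tall box's lid, and the fork has to stay clear of it on the way down. The cassette is still at (275,253). Joint 6 limits and the narrow gap to the box call for nudging the cassette first, about 15 mm away from the box with a 9° turn.

move_arm(grip=[50,50,50,50,50,50,50,50,50,50,50,50], travel=[[0,0,0.2],[0,0,0.4],[0,0,0.6],[0,0,0.7],[0,0,0.77],[0,0,0.77],[-0.03,0,0.77],[-0.06,0,0.77],[-0.09,0,0.77],[-0.12,0,0.77],[-0.145,0,0.77],[-0.163,0,0.77]], twist=[[0,0.0556,0],[0,0.0556,0],[0,0.0556,0],[0,0.0556,0],[0,0.0556,0],[0,0.0556,0],[0,0.0556,0],[0,0.0556,0],[0,0.0556,0],[0,0.0556,0],[0,0.0556,0],[0,0.0556,0]])

```text
time: 4.35
tcp_pos: [0.5533, -0.0274, 0.0254]
orientation: [-0.089, -0.063, 0.994, -0.005]
wrist_force: [-14.3, 0.3, 10.8]
opening: 0.0501
grasp_force: 8.2
```

```bash
python3 -c "
from h import *
s,R=st(); print(np.round(s['joint_efforts'],1))"
```

```text
t 4.35 q [-0.233, 0.711, 1.485, -0.069, 1.113, -1.894] tcp [0.5533, -0.0274, 0.0254] yaw_y 97.24 z [-0.1757, -0.0219, -0.9842] F [-14.3, 0.3, 10.8] open 0.0501 g 8.2
[  0.4 -47.5 -23.1   0.6  -3.1  -0.1]
```

move_arm(grip=[50,50,50,50,50,50,50,50], travel=[[0.074,0,0.013],[0.074,0,0.013],[0.1,0,-0.2],[0.15,0,-0.4],[0.18,0,-0.6],[0.204,0,-0.726],[0.204,0,-0.726],[0.204,0,-0.726]], twist=[[0,0,0],[0,0,0],[0,0,0],[0,-0.02,0],[0,-0.04,0],[0,-0.0556,0],[0,-0.0556,0],[0,-0.0556,0]])

```text
time: 5.15
tcp_pos: [0.5394, -0.0293, 0.1748]
orientation: [-0.0, -0.063, 0.998, -0.0]
wrist_force: [-0.1, -0.5, -0.4]
opening: 0.0501
grasp_force: 0.0
```

move_arm(grip=[88,88,88,88,88,88], travel=[[0.127,-0.99,0],[0.127,-0.99,0],[0.127,-0.99,0],[0.127,-0.99,0],[0.127,-0.99,0],[0.127,-0.99,0]], twist=[[0,0,0],[0,0,0],[0,0,0],[0,0,0],[0,0,0],[0,0,0]])

```text
time: 5.75
tcp_pos: [0.5385, -0.2293, 0.1728]
orientation: [-0.001, -0.062, 0.998, 0.001]
wrist_force: [0.2, 0.4, 0.5]
opening: 0.0881
grasp_force: 0.0
```

Run:
```python
from h import *
st(); t=imaging.snapshot('top')[...,::-1].copy(); cv2.imwrite('pics/top2.png',t)
s=imaging.snapshot('side')[...,::-1].copy(); cv2.imwrite('pics/side2.png',s)
cv2.imwrite('pics/c3.png',np.hstack([cv2.resize(t[180:310,150:340],(570,390),interpolation=cv2.INTER_CUBIC),cv2.resize(s[215:275,270:370],(230,138))] if 0 else [cv2.resize(t[180:310,150:340],(570,390),interpolation=cv2.INTER_CUBIC)]))
```

```text
t 5.75 q [-0.603, 0.502, 1.399, 0.0, 1.245, -2.298] tcp [0.5385, -0.2293, 0.1728] yaw_y 97.13 z [-0.003, 0.0022, -1.0] F [0.2, 0.4, 0.5] open 0.0881 g 0.0
```

View pics/c3.png

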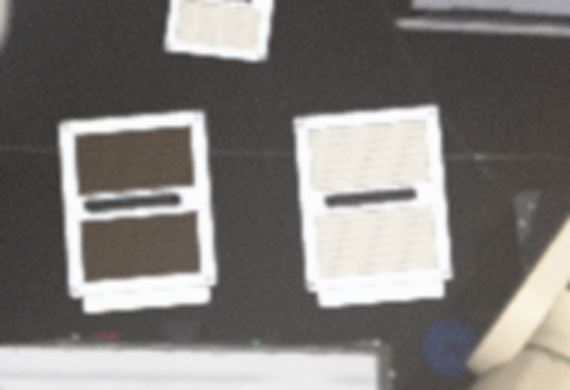

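The cassette's bar is now at about (273.7,245.7). It has turned a few degrees and stands farther from the box; spent cassette and blower (about (298,295)) are unmoved.

Run:
```python
from h import *
t=cv2.imread("pics/top2.png"); t2=t.copy(); t2[272:]=0
for thr in(110,150):
    C,P=rectfit(t2,(240,208,305,290),thr,.014)
    print(C.round(4).tolist(),[round(float(np.linalg.norm(C[i]-C[i-1])),4) for i in range(4)],[round(float(np.degrees(np.arctan2(*(C[i]-C[i-1])[::-1]))),2) for i in range(4)])
# bar: dark blob inside
g=t.max(2); roi=g[236:256,252:296]; k=6
r=cv2.resize(roi,None,fx=k,fy=k,interpolation=cv2.INTER_CUBIC); m=(r<120).astype(np.uint8)
n,l,stt,c=cv2.connectedComponentsWithStats(m); i=1+np.argmax(stt[1:,4]); 
pts=np.argwhere(l==i)[:,::-1].astype(np.float32); q=cv2.minAreaRect(pts); f=lambda p:(np.array(p)+.5)/k-.5+[252,236]
print("bar ctr",onplane("top",f(q[0]),.042).round(4),[onplane("top",f(b),.042).round(4)[:2].tolist() for b in cv2.boxPoints(q)])
```

```text
[[0.5024999976158142, 0.03720000013709068], [0.5047000050544739, -0.0892999991774559], [0.6499999761581421, -0.07370000332593918], [0.6373999714851379, 0.05090000107884407]] [0.1355, 0.1265, 0.1462, 0.1252] [-174.2, -89.04, 6.11, 95.79]
[[0.5031999945640564, 0.035599999129772186], [0.505299985408783, -0.08730000257492065], [0.6484000086784363, -0.07249999791383743], [0.6359999775886536, 0.04960000142455101]] [0.1336, 0.1229, 0.1439, 0.1226] [-173.99, -89.04, 5.94, 95.79]
bar ctr [ 0.5674 -0.0197  0.042 ] [[0.5672, 0.0162], [0.5744, -0.055], [0.5676, -0.0557], [0.5604, 0.0154]]
```

move_arm(grip=[60,60,60,60,60,60,60,60,60,60,60], travel=[[-0.276,1,0],[-0.276,1,0],[-0.276,1,0],[-0.276,1,0],[-0.276,1,0],[-0.276,1,0],[-0.276,1,0],[-0.276,1,0],[-0.276,1,0],[-0.276,1,0],[-0.276,1,0]], twist=[[0,0,0.502],[0,0,0.502],[0,0,0.502],[0,0,0.502],[0,0,0.502],[0,0,0.502],[0,0,0.502],[0,0,0.502],[0,0,0.502],[0,0,0.502],[0,0,0.502]])

```text
time: 6.95
tcp_pos: [0.5681, -0.0219, 0.1746]
orientation: [-0.0, 0.665, 0.747, -0.0]
wrist_force: [-0.7, 0.1, 0.2]
opening: 0.0603
grasp_force: 0.0
```

move_arm(grip=[60,60,60,60,60,60,60,60,60,60,60], travel=[[0,0,0],[0,0,0],[0,0,0],[0,0,0],[0,0,0],[0,0,0],[0,0,0],[0,0,0],[0,0,0],[0,0,0],[0,0,0]], twist=[[0,0,0.502],[0,0,0.502],[0,0,0.502],[0,0,0.502],[0,0,0.502],[0,0,0.502],[0,0,0.502],[0,0,0.502],[0,0,0.502],[0,0,0.502],[0,0,0.502]])

```text
time: 8.05
tcp_pos: [0.568, -0.0219, 0.1745]
orientation: [-0.0, 0.998, 0.055, -0.0]
wrist_force: [1.2, -0.3, -0.1]
opening: 0.0597
grasp_force: 0.0
```

```bash
cat >> h.py <<'E'
def togo(pos,yaw_y,tilt=0):
    """travel,twist to reach TCP pos with tool-y yaw (deg); tilt deg: rear raised about cassette y"""
    s,R=st(); c,n=np.cos(np.radians(yaw_y)),np.sin(np.radians(yaw_y))
    y=np.array([c,n,0]); x=np.array([n,-c,0]); G=np.c_[x,y,[0,0,-1]]
    G=G@Ro.from_rotvec([np.radians(tilt),0,0]).as_matrix()
    print("travel",(R.T@(np.array(pos)-s["tcp_pos"])/.2).round(4).tolist(),"twist",(Ro.from_matrix(R.T@G).as_rotvec()/np.pi).round(4).tolist(),"toolz",G[:,2].round(3).tolist())
E
python3 -c "
from h import *
togo([.568,-.0195,.1],-174.2)"
```

```text
t 8.05 q [-0.245, 0.463, 1.454, 0.0, 1.225, 1.216] tcp [0.568, -0.0219, 0.1745] yaw_y -83.66 z [-0.0008, 0.0002, -1.0] F [1.2, -0.3, -0.1] open 0.0597 g 0.0Traceback (most recent call last):
  File "<string>", line 3, in <module>
    togo([.568,-.0195,.1],-174.2)
    ~~~~^^^^^^^^^^^^^^^^^^^^^^^^^
  File "h.py", line 45, in togo
    print("travel",(R.T@(np.array(pos)-s["tcp_pos"])/.2).round(4).tolist(),"twist",(Ro.from_matrix(R.T@G).as_rotvec()/np.pi).round(4).tolist(),"toolz",G[:,2].round(3).tolist())
                                                                                    ~~~~~~~~~~~~~~^^^^^^^
  File "scipy/spatial/transform/_rotation.pyx", line 1143, in scipy.spatial.transform._rotation.Rotation.from_matrix
ValueError: Non-positive determinant (left-handed or null coordinate frame) in rotation matrix 0: [[ 9.34233164e-03 -9.99956050e-01  7.86945816e-04]
 [-9.99956311e-01 -9.34208351e-03  3.18390533e-04]
 [ 3.11024826e-04  7.89885945e-04  9.99999640e-01]].
```

move_arm(grip=[60,60,60,60,60,60,60,60,60,60,60,60], travel=[[0,-0.012,0],[0,-0.012,0],[0,-0.012,0],[0,-0.012,0],[0,-0.012,0],[0,-0.012,0],[0,-0.012,0],[0,-0.012,0],[0,-0.012,0.1],[0,-0.012,0.2],[0,-0.012,0.3],[0,-0.012,0.3]], twist=[[0,0,0.503],[0,0,0.503],[0,0,0.503],[0,0,0.503],[0,0,0.503],[0,0,0.503],[0,0,0.503],[0,0,0.503],[0,0,0.503],[0,0,0.503],[0,0,0.503],[0,0,0.503]])

```text
time: 9.25
tcp_pos: [0.5665, -0.0195, 0.1124]
orientation: [0.001, 0.743, -0.669, -0.002]
wrist_force: [0.6, 0.3, -0.3]
opening: 0.0603
grasp_force: 0.0
```

```bash
sed -i 's/x=np.array(\[n,-c,0\])/x=np.array([-n,c,0])/' h.py; python3 -c "
from h import *
togo([.568,-.0195,.018],-174.2)"
```

```text
t 9.25 q [-0.241, 0.531, 1.523, 0.0, 1.092, 2.795] tcp [0.5665, -0.0195, 0.1124] yaw_y -173.96 z [-0.0052, 0.0013, -1.0] F [0.6, 0.3, -0.3] open 0.0603 g 0.0
travel [0.0017, -0.0096, 0.4717] twist [0.0016, 0.0006, 0.0014] toolz [0.0, 0.0, -1.0]
```

move_arm(grip=[60,60,60,60,60,60,40,25,15,5,0,0], travel=[[0,0,0.15],[0,0,0.28],[0,0,0.38],[0,0,0.44],[0,0,0.47],[0,0,0.47],[0,0,0.47],[0,0,0.47],[0,0,0.47],[0,0,0.47],[0,0,0.47],[0,0,0.47]], twist=[[0,0,0],[0,0,0],[0,0,0],[0,0,0],[0,0,0],[0,0,0],[0,0,0],[0,0,0],[0,0,0],[0,0,0],[0,0,0],[0,0,0]])

```text
time: 10.45
tcp_pos: [0.5681, -0.0213, 0.0209]
orientation: [0.0, 0.743, -0.669, 0.0]
wrist_force: [0.1, -0.5, -0.3]
opening: 0.0141
grasp_force: 0.0
```

```bash
python3 -c "
from h import *
st()"
```

```text
t 10.45 q [-0.243, 0.663, 1.581, -0.0, 0.897, 2.794] tcp [0.5681, -0.0213, 0.0209] yaw_y -174.03 z [0.0, -0.0001, -1.0] F [0.1, -0.5, -0.3] open 0.0141 g 0.0
```

move_arm(grip=[16,16,8,0,0,0,0], travel=[[0,0,0.014],[0,0,0.014],[0,0,0.014],[0,0,0.014],[0,0,0.014],[0,0,0.014],[0,0,0.014]], twist=[[0,0,0],[0,0,0],[0,0,0],[0,0,0],[0,0,0],[0,0,0],[0,0,0]])

```text
time: 11.15
tcp_pos: [0.568, -0.0212, 0.0179]
orientation: [0.0, 0.743, -0.669, -0.0]
wrist_force: [0.1, -0.1, -3.5]
opening: 0.0097
grasp_force: 30.0
```

```bash
python3 -c "
from h import *
st()"
```

```text
t 11.15 q [-0.243, 0.668, 1.583, -0.0, 0.892, 2.794] tcp [0.568, -0.0212, 0.0179] yaw_y -174.03 z [-0.0004, 0.0001, -1.0] F [0.1, -0.1, -3.5] open 0.0097 g 30.0
```

move_arm(grip=[0,0,0,0,0,0], travel=[[0,0,-0.1],[0,0,-0.3],[0,0,-0.5],[0,0,-0.7],[0,0,-0.85],[0,0,-0.9]], twist=[[0,0,0],[0,0,0],[0,0,0],[0,0,0],[0,0,0],[0,0,0]])

```text
time: 11.75
tcp_pos: [0.5689, -0.0214, 0.2009]
orientation: [-0.001, 0.743, -0.669, 0.002]
wrist_force: [-0.0, -0.2, -3.2]
opening: 0.0097
grasp_force: 30.0
```

Run:
```python
from h import *
st()
t=cv2.imread("pics/top0.png")
for thr in(85,105,120,135):
    C,P=rectfit(t,(335,222,480,355),thr,.07); print(thr,"mid",C.mean(0).round(4),[round(float(np.linalg.norm(C[i]-C[i-1])),4) for i in range(4)],[round(float(np.degrees(np.arctan2(*(C[i]-C[i-1])[::-1]))),2) for i in range(4)])
# rectified top view at z=.07 in estimated extractor frame, 0.5mm/px: profiles
E0=np.array([.468,-.348]);a=np.radians(-60.7);c,s=np.cos(a),np.sin(a)
g=cv2.cvtColor(t,cv2.COLOR_BGR2GRAY)
def prof(axis,lo,hi,band):
    xs=np.arange(lo,hi,1.0); out=[]
    for v in xs:
        q=[]
        for w in band:
            X,Y=(v,w) if axis=='x' else (w,v)
            u=proj("top",[E0[0]+(c*X-s*Y)/1e3,E0[1]+(s*X+c*Y)/1e3,.07]); q.append(cv2.getRectSubPix(g,(1,1),(float(u[0]),float(u[1])))[0,0])
        out.append(np.mean(q))
    return xs,np.array(out)
for nm,ax,lo,hi,b in(("x lo outer","x",-130,-110,np.arange(-80,-30,4)),("x pocket front","x",-84,-64,np.arange(-50,-20,4)),("lip edge","x",68,96,np.arange(-50,50,4)),("x hi outer","x",110,132,np.arange(-70,70,4)),
  ("y lo outer","y",-102,-80,np.arange(-60,60,4)),("y hi outer","y",80,102,np.arange(-60,60,4)),("y pocket lo","y",-75,-50,np.arange(-50,50,4)),("y pocket hi","y",50,75,np.arange(-50,50,4))):
    x,p=prof(ax,lo,hi,b); d=np.gradient(cv2.GaussianBlur(p.reshape(1,-1),(0,0),1.)[0]); i=np.argmax(abs(d)); print(nm,x[i],p.round(0).astype(int).tolist())
```

```text
t 11.75 q [-0.243, 0.438, 1.421, -0.0, 1.279, 2.794] tcp [0.5689, -0.0214, 0.2009] yaw_y -174.03 z [0.0045, -0.0012, -1.0] F [-0.0, -0.2, -3.2] open 0.0097 g 30.0
85 mid [ 0.4683 -0.3487] [0.184, 0.2452, 0.186, 0.2444] [-150.9, -60.94, 29.37, 119.53]
105 mid [ 0.4683 -0.3488] [0.1821, 0.2429, 0.1836, 0.2424] [-150.82, -60.85, 29.35, 119.5]Traceback (most recent call last):
  File "<stdin>", line 5, in <module>
  File "h.py", line 22, in rectfit
    P=np.array([onplane(name,p,z)[:2] for p in uv])
                ~~~~~~~^^^^^^^^^^
  File "h.py", line 7, in onplane
    o,d=ray(n,uv); return o+d*(z-o[2])/d[2]
        ~~~^^^^^^
  File "h.py", line 4, in ray
    m=imaging.camera_model(n);K=np.array(m["intrinsics"]);V=np.array(m["view"]);R,t=V[:3,:3],V[:3,3]
ValueError: time passes only in moves, steps and waits
```

```bash
python3 - <<'E'
s=open('h.py').read()
s=s.replace("def ray(","import functools\n@functools.lru_cache\ndef cam(n):\n    m=imaging.camera_model(n); return np.array(m['intrinsics']),np.array(m['view'])\ndef ray(",1)
s=s.replace('m=imaging.camera_model(n);K=np.array(m["intrinsics"]);V=np.array(m["view"])','K,V=cam(n)')
open('h.py','w').write(s)
E
python3 - <<'E'
from h import *
t=cv2.imread("pics/top0.png")
E0=np.array([.468,-.348]);a=np.radians(-60.7);c,s=np.cos(a),np.sin(a)
g=cv2.cvtColor(t,cv2.COLOR_BGR2GRAY)
for nm,ax,lo,hi,b in(("x lo outer","x",-130,-110,np.arange(-80,-30,4)),("x pocket front","x",-84,-60,np.arange(-50,-20,4)),("lip edge","x",68,96,np.arange(-50,50,4)),("x hi outer","x",110,132,np.arange(-70,70,4)),
  ("y lo outer","y",-102,-80,np.arange(-60,60,4)),("y hi outer","y",80,102,np.arange(-60,60,4)),("y pocket lo","y",-75,-50,np.arange(-50,50,4)),("y pocket hi","y",50,75,np.arange(-50,50,4))):
    e=[];pp=[]
    for half in(b[:len(b)//2],b[len(b)//2:]):
        out=[]
        for v in np.arange(lo,hi,1.):
            q=[]
            for w in half:
                X,Y=(v,w) if ax=='x' else (w,v)
                u=proj("top",[E0[0]+(c*X-s*Y)/1e3,E0[1]+(s*X+c*Y)/1e3,.07]); q.append(cv2.getRectSubPix(g,(1,1),(float(u[0]),float(u[1])))[0,0])
            out.append(np.mean(q))
        out=np.array(out); d=abs(np.gradient(cv2.GaussianBlur(out.reshape(1,-1),(0,0),1.)[0])); i=np.argmax(d); k=slice(max(i-3,0),i+4)
        e.append(round(float((np.arange(lo,hi,1.)[k]*d[k]).sum()/d[k].sum()),2)); pp.append(out)
    print(nm,e,np.mean(pp,0).astype(int)[::2].tolist())
E
```

```text
x lo outer [-119.97, -119.83] [51, 52, 56, 64, 84, 123, 163, 189, 198, 201]
x pocket front [-74.07, -63.39] [194, 189, 174, 157, 137, 111, 84, 70, 66, 69, 84, 112]
lip edge [78.96, 78.94] [70, 69, 67, 66, 77, 124, 191, 233, 245, 247, 248, 248, 248, 248]
x hi outer [120.87, 120.83] [245, 246, 246, 242, 225, 176, 114, 75, 65, 63, 63]
y lo outer [-90.95, -90.9] [59, 59, 59, 60, 69, 99, 144, 177, 190, 194, 194]
y hi outer [90.79, 90.19] [199, 199, 198, 194, 176, 139, 95, 67, 59, 58, 57]
y pocket lo [-62.23, -62.2] [194, 194, 192, 185, 171, 151, 125, 95, 74, 66, 65, 65, 64]
y pocket hi [53.16, 53.23] [175, 147, 107, 79, 71, 77, 98, 131, 161, 184, 195, 198, 199]
```

```bash
python3 -c "
from h import *
togo([.55,-.18,.21],-117.4)"
```

```text
t 11.75 q [-0.243, 0.438, 1.421, -0.0, 1.279, 2.794] tcp [0.5689, -0.0214, 0.2009] yaw_y -174.03 z [0.0045, -0.0012, -1.0] F [-0.0, -0.2, -3.2] open 0.0097 g 30.0
travel [0.7789, 0.1762, -0.0448] twist [-0.001, -0.0012, -0.3146] toolz [0.0, 0.0, -1.0]
```

move_arm(grip=[0,0,0,0,0,0,0,0,0], travel=[[0.1,0.02,-0.02],[0.22,0.05,-0.04],[0.34,0.08,-0.04],[0.46,0.1,-0.04],[0.58,0.13,-0.04],[0.68,0.15,-0.04],[0.75,0.17,-0.04],[0.78,0.176,-0.04],[0.78,0.176,-0.04]], twist=[[0,0,-0.04],[0,0,-0.085],[0,0,-0.13],[0,0,-0.175],[0,0,-0.22],[0,0,-0.26],[0,0,-0.295],[0,0,-0.315],[0,0,-0.315]])

```text
time: 12.65
tcp_pos: [0.5487, -0.1806, 0.2043]
orientation: [-0.0, 0.972, -0.237, -0.001]
wrist_force: [-0.3, 0.8, -2.8]
opening: 0.01
grasp_force: 30.0
```

```bash
python3 -c "
from h import *
togo([.4655,-.34,.17],-60.7,10)"
```

```text
t 12.65 q [-0.521, 0.457, 1.382, -0.0, 1.305, 1.528] tcp [0.5487, -0.1806, 0.2043] yaw_y -117.38 z [-0.0024, 0.0013, -1.0] F [-0.3, 0.8, -2.8] open 0.01 g 30.0
travel [-0.0024, 0.8991, 0.1715] twist [0.0505, -0.0267, -0.3141] toolz [-0.085, 0.151, -0.985]
```

move_arm(grip=[0,0,0,0,0,0,0,0,0,0], travel=[[0,0.1,0],[0,0.25,0],[0,0.4,0.02],[0,0.54,0.05],[0,0.67,0.08],[0,0.78,0.12],[0,0.86,0.15],[-0.002,0.899,0.172],[-0.002,0.899,0.172],[-0.002,0.899,0.172]], twist=[[0.006,-0.003,-0.04],[0.0137,-0.0072,-0.085],[0.021,-0.011,-0.13],[0.028,-0.015,-0.175],[0.035,-0.019,-0.22],[0.042,-0.022,-0.26],[0.047,-0.025,-0.294],[0.0505,-0.0267,-0.314],[0.0505,-0.0267,-0.314],[0.0505,-0.0267,-0.314]])

```text
time: 13.65
tcp_pos: [0.4666, -0.3389, 0.1711]
orientation: [-0.084, 0.964, 0.251, -0.021]
wrist_force: [0.7, -0.2, -3.1]
opening: 0.0097
grasp_force: 30.0
```

```bash
python3 -c "
from h import *
togo([.4655,-.34,.1277],-60.7,10)
s=imaging.snapshot('side')[...,::-1];t=imaging.snapshot('top')[...,::-1];cv2.imwrite('pics/side3.png',s);cv2.imwrite('pics/top3.png',t)
cv2.imwrite('pics/c4.png',np.hstack([cv2.resize(s[200:400,170:350],(450,500),interpolation=cv2.INTER_CUBIC),cv2.resize(t[220:360,330:428],(350,500),interpolation=cv2.INTER_CUBIC)]))"
```

```text
t 13.65 q [-0.848, 0.57, 1.304, 0.038, 1.437, 0.205] tcp [0.4666, -0.3389, 0.1711] yaw_y -60.81 z [-0.0831, 0.1508, -0.9851] F [0.7, -0.2, -3.1] open 0.0097 g 30.0
travel [-0.0077, 0.0394, 0.2134] twist [0.0005, -0.0004, -0.0006] toolz [-0.085, 0.151, -0.985]
```

View pics/c4.png

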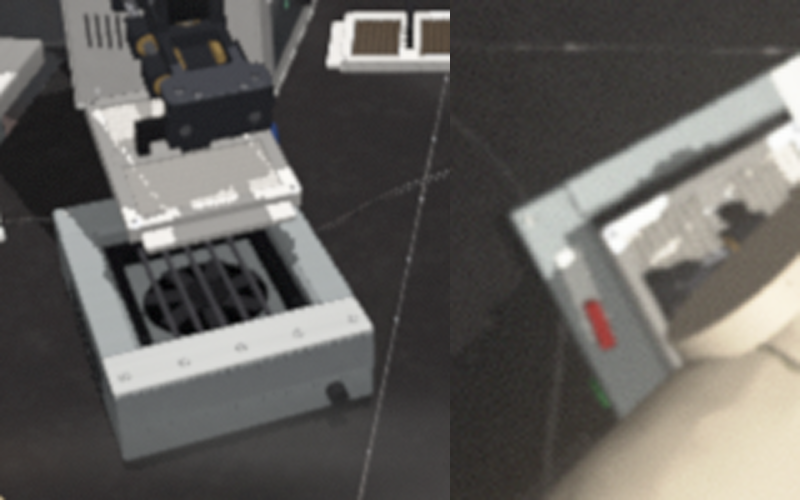

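The view shows the cassette held tilted, tongue foremost (corners about (229,300) and (289,286) in the side view). It is above the pocket and in front of the steel lip. Next I check its lateral alignment.

Run:
```python
from h import *
s=cv2.imread("pics/side3.png")
E0=np.array([.4682,-.3483]);a=np.radians(-60.7);R=np.array([[np.cos(a),-np.sin(a)],[np.sin(a),np.cos(a)]])
ext=lambda p:(R.T@(np.asarray(p)[:2]-E0)*1e3).round(1)
f=lambda u,v:(170+u/2.5,200+v/2.5)
print("ext corners",ext(onplane("side",f(112,393),.07)),ext(onplane("side",f(373,327),.07)))
print("pred proj of ext corners",[((proj("side",[*(E0+R@np.array(p)/1e3),.07])-[170,200])*2.5).round(1).tolist() for p in((120,-90),(120,90),(80,-63),(80,63))])
S=robot.read_state();T=Ro.from_quat(np.roll(S["orientation"],-1)).as_matrix();tcp=np.array(S["tcp_pos"])
# cassette axes: y_c=tool x, x_c=tool y, z_c=-tool z
def cas(x,y,z): o=tcp+T[:,2]*.0179-T[:,0]*.0017; return o+(T[:,1]*x+T[:,0]*y-T[:,2]*z)/1e3
for p in((87,-52,0),(87,52,0),(73,-60,14),(73,60,14)):
    w=cas(*p); print(p,"ext",ext(w),w[2].round(4),"crop px",((proj("side",w)-[170,200])*2.5).round(1))
cv2.imwrite("pics/c5.png",cv2.resize(s[270:312,215:300],None,fx=9,fy=9,interpolation=cv2.INTER_CUBIC))
```

```text
ext corners [119. -91.] [120.2  90.4]
pred proj of ext corners [[113.9, 393.6], [372.4, 327.0], [141.2, 347.6], [316.4, 304.1]]
(87, -52, 0) ext [ 73.7 -50.3] 0.1391 crop px [147.3 254.1]
(87, 52, 0) ext [73.8 53.7] 0.1392 crop px [296.4 220.2]
(73, -60, 14) ext [ 62.3 -58.3] 0.1553 crop px [129.1 227.5]
(73, 60, 14) ext [62.4 61.7] 0.1554 crop px [301.1 189.6]
```

View pics/c5.png

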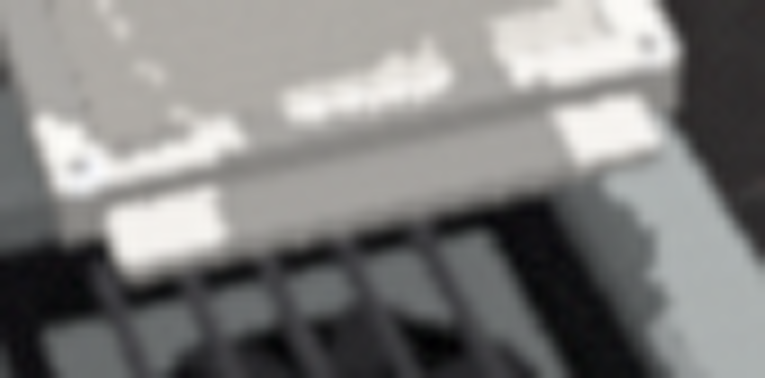

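```bash
python3 -c "
from h import *
togo([.4655,-.34,.0945],-60.7,10)"
```

```text
t 13.75 q [-0.847, 0.569, 1.303, 0.038, 1.438, 0.204] tcp [0.4668, -0.3389, 0.1717] yaw_y -60.72 z [-0.0826, 0.1499, -0.9852] F [-0.2, 0.2, -2.3] open 0.0095 g 30.0
travel [-0.0088, 0.0678, 0.38] twist [0.0008, -0.0004, -0.0001] toolz [-0.085, 0.151, -0.985]
```

move_arm(grip=[0,0,0,0,0,0,0,0,0,0], travel=[[-0.009,0.01,0.06],[-0.009,0.024,0.13],[-0.009,0.036,0.2],[-0.009,0.048,0.27],[-0.009,0.057,0.32],[-0.009,0.063,0.355],[-0.009,0.066,0.37],[-0.009,0.068,0.38],[-0.009,0.068,0.38],[-0.009,0.068,0.38]], twist=[[0,0,0],[0,0,0],[0,0,0],[0,0,0],[0,0,0],[0,0,0],[0,0,0],[0,0,0],[0,0,0],[0,0,0]])

```text
time: 14.75
tcp_pos: [0.4653, -0.3409, 0.0948]
orientation: [-0.083, 0.964, 0.252, -0.021]
wrist_force: [-0.7, -0.4, -2.9]
opening: 0.0099
grasp_force: 30.0
```

```bash
cat >> h.py <<'E'
E0=np.array([.4682,-.3483]);_a=np.radians(-60.7);RE=np.array([[np.cos(_a),-np.sin(_a)],[np.sin(_a),np.cos(_a)]])
def casrep():
    S=robot.read_state();T=Ro.from_quat(np.roll(S["orientation"],-1)).as_matrix();o=np.array(S["tcp_pos"])+T[:,2]*.0179-T[:,0]*.0017
    for n,p in(("tip",(87,0,0)),("rear",(-73,0,0))):
        w=o+(T[:,1]*p[0]+T[:,0]*p[1]-T[:,2]*p[2])/1e3; print(n,(RE.T@(w[:2]-E0)*1e3).round(1),(w[2]*1e3).round(1))
def tipto(X,Y,Z,phi,yaw=-60.7):
    f=np.radians(phi);x=X-87*np.cos(f)+17.9*np.sin(f);z=Z+87*np.sin(f)+17.9*np.cos(f)
    casrep(); togo([*(E0+RE@np.array([x,Y+1.7])/1e3),z/1e3],yaw,phi)
E
python3 -c "
from h import *
tipto(74,0,55.5,10)"
```

```text
tip [74.8 -0.5] 62.3
rear [-82.9  -0.6] 89.6
t 14.75 q [-0.851, 0.65, 1.382, 0.038, 1.278, 0.193] tcp [0.4653, -0.3409, 0.0948] yaw_y -60.66 z [-0.0822, 0.1495, -0.9853] F [-0.7, -0.4, -2.9] open 0.0099 g 30.0
travel [0.003, 0.0023, 0.0329] twist [0.001, -0.0005, 0.0002] toolz [-0.085, 0.151, -0.985]
```

move_arm(grip=[0,0,0,0,0], travel=[[0,0,0.007],[0,0,0.014],[0,0,0.02],[0,0,0.024],[0,0,0.024]], twist=[[0,0,0],[0,0,0],[0,0,0],[0,0,0],[0,0,0]])

```text
time: 15.25
tcp_pos: [0.4647, -0.34, 0.0895]
orientation: [-0.084, 0.964, 0.252, -0.021]
wrist_force: [0.7, -0.4, -3.1]
opening: 0.0098
grasp_force: 30.0
```

```bash
python3 -c "
from h import *
tipto(88,0,57,9.5)"
```

```text
tip [73.6 -0.6] 57.0
rear [-84.   -0.7] 84.4
t 15.25 q [-0.851, 0.655, 1.389, 0.038, 1.267, 0.193] tcp [0.4647, -0.34, 0.0895] yaw_y -60.66 z [-0.0829, 0.1503, -0.9852] F [0.7, -0.4, -3.1] open 0.0098 g 30.0
travel [0.0035, 0.0701, -0.0096] twist [-0.0021, -0.0004, 0.0002] toolz [-0.081, 0.144, -0.986]
```

move_arm(grip=[0,0,0,0,0,0,0,0], travel=[[0.001,0.01,-0.0015],[0.001,0.02,-0.003],[0.002,0.03,-0.0045],[0.002,0.04,-0.006],[0.003,0.05,-0.007],[0.003,0.058,-0.0085],[0.0035,0.064,-0.009],[0.0035,0.064,-0.009]], twist=[[0,0,0],[0,0,0],[-0.001,0,0],[-0.001,0,0],[-0.002,0,0],[-0.002,0,0],[-0.002,0,0],[-0.002,0,0]])

```text
time: 16.05
tcp_pos: [0.4718, -0.351, 0.0892]
orientation: [-0.08, 0.964, 0.252, -0.02]
wrist_force: [0.5, -0.2, -3.3]
opening: 0.0099
grasp_force: 30.0
```

```bash
python3 -c "
from h import *
tipto(88.5,0,56.5,9.5)"
```

```text
tip [86.9  0.2] 57.2
rear [-70.9   0.1] 83.6
t 16.05 q [-0.854, 0.676, 1.35, 0.037, 1.278, 0.192] tcp [0.4718, -0.351, 0.0892] yaw_y -60.65 z [-0.0796, 0.1446, -0.9863] F [0.5, -0.2, -3.3] open 0.0099 g 30.0
travel [-0.0006, 0.0083, 0.0023] twist [-0.0, -0.0004, 0.0003] toolz [-0.081, 0.144, -0.986]
```

move_arm(grip=[0,0,0,0], travel=[[0,0.005,0],[0,0.01,0],[0,0.015,0],[0,0.015,0]], twist=[[0,0,0],[0,0,0],[0,0,0],[0,0,0]])

```text
time: 16.45
tcp_pos: [0.4732, -0.3535, 0.0887]
orientation: [-0.08, 0.964, 0.252, -0.02]
wrist_force: [-0.2, -0.1, -2.6]
opening: 0.0096
grasp_force: 30.0
```

```bash
python3 -c "
from h import *
casrep();st()"
```

```text
tip [89.8  0.2] 56.7
rear [-68.    0.1] 83.1
t 16.45 q [-0.855, 0.682, 1.34, 0.036, 1.281, 0.191] tcp [0.4732, -0.3535, 0.0887] yaw_y -60.65 z [-0.0797, 0.1447, -0.9863] F [-0.2, -0.1, -2.6] open 0.0096 g 30.0
```

move_arm(grip=[0,0,0], travel=[[0,0.003,0],[0,0.006,0],[0,0.006,0]], twist=[[0,0,0],[0,0,0],[0,0,0]])

```text
time: 16.75
tcp_pos: [0.4733, -0.3536, 0.0886]
orientation: [-0.082, 0.964, 0.252, -0.021]
wrist_force: [-1.8, 5.9, -0.4]
opening: 0.0096
grasp_force: 30.0
```

```bash
python3 -c "
from h import *
casrep();st()"
```

```text
tip [89.9  0.3] 56.3
rear [-67.8   0.1] 83.2
t 16.75 q [-0.855, 0.684, 1.338, 0.037, 1.285, 0.19] tcp [0.4733, -0.3536, 0.0886] yaw_y -60.65 z [-0.0812, 0.147, -0.9858] F [-1.8, 5.9, -0.4] open 0.0096 g 30.0
```

move_arm(grip=[0,0,0], travel=[[0,-0.006,0],[0,-0.014,0],[0,-0.014,0]], twist=[[0,0,0],[0,0,0],[0,0,0]])

```text
time: 17.05
tcp_pos: [0.4723, -0.3522, 0.0889]
orientation: [-0.08, 0.964, 0.252, -0.02]
wrist_force: [-0.2, -0.3, -2.0]
opening: 0.0099
grasp_force: 30.0
```

```bash
python3 -c "
from h import *
casrep()
for z,p in((56.6,8),(56.6,6),(56.6,4),(56.5,2),(56.3,0)): tipto(88.2,0,z,p)" | grep -v '^t \|^rear'
```

```text
tip [88.2  0. ] 56.9
tip [88.2  0. ] 56.9
travel [0.0002, -0.0021, 0.013] twist [-0.0083, -0.0004, 0.0002] toolz [-0.068, 0.121, -0.99]
tip [88.2  0. ] 56.9
travel [0.0002, -0.0046, 0.0283] twist [-0.0194, -0.0004, 0.0002] toolz [-0.051, 0.091, -0.995]
tip [88.2  0. ] 56.9
travel [0.0002, -0.0065, 0.0437] twist [-0.0305, -0.0004, 0.0002] toolz [-0.034, 0.061, -0.998]
tip [88.2  0. ] 56.9
travel [0.0002, -0.0078, 0.0597] twist [-0.0417, -0.0004, 0.0002] toolz [-0.017, 0.03, -0.999]
tip [88.2  0. ] 56.9
travel [0.0001, -0.0085, 0.0761] twist [-0.0528, -0.0004, 0.0002] toolz [0.0, 0.0, -1.0]
```

Tip contact at X = 89.9 matched the slot wall at 90, so the tongue is under the lip. I'm now lowering the rear gently, stopping at about 2° first.

move_arm(grip=[0,0,0,0,0,0,0,0,0,0], travel=[[0,-0.001,0.0065],[0,-0.002,0.013],[0,-0.0035,0.02],[0,-0.0046,0.028],[0,-0.0055,0.036],[0,-0.0065,0.0437],[0,-0.007,0.0515],[0,-0.0078,0.0597],[0,-0.0078,0.0597],[0,-0.0078,0.0597]], twist=[[-0.004,0,0],[-0.0083,0,0],[-0.014,0,0],[-0.0194,0,0],[-0.025,0,0],[-0.0305,0,0],[-0.036,0,0],[-0.0417,0,0],[-0.0417,0,0],[-0.0417,0,0]])

```text
time: 18.05
tcp_pos: [0.4706, -0.3491, 0.0776]
orientation: [-0.017, 0.967, 0.253, -0.004]
wrist_force: [-0.3, -0.2, -2.6]
opening: 0.0099
grasp_force: 30.0
```

```bash
python3 -c "
from h import *
tipto(88.2,0,56.2,0)"
```

```text
tip [88.2  0.1] 56.6
rear [-71.7   0. ] 62.2
t 18.05 q [-0.842, 0.625, 1.467, 0.01, 1.083, 0.212] tcp [0.4706, -0.3491, 0.0776] yaw_y -60.67 z [-0.0159, 0.0312, -0.9994] F [-0.3, -0.2, -2.6] open 0.0099 g 30.0
travel [-0.0003, -0.0027, 0.0174] twist [-0.0111, -0.0005, 0.0001] toolz [0.0, 0.0, -1.0]
```

move_arm(grip=[0,0,0,0,0,0], travel=[[0,-0.0007,0.0045],[0,-0.0014,0.009],[0,-0.002,0.0135],[0,-0.0025,0.0175],[0,-0.0025,0.0175],[0,-0.0025,0.0175]], twist=[[-0.003,0,0],[-0.006,0,0],[-0.009,0,0],[-0.0111,0,0],[-0.0111,0,0],[-0.0111,0,0]])

```text
time: 18.65
tcp_pos: [0.4703, -0.3485, 0.074]
orientation: [-0.0, 0.967, 0.253, 0.001]
wrist_force: [-0.0, -0.0, -2.3]
opening: 0.0093
grasp_force: 30.0
```

```bash
python3 -c "
from h import *
casrep();st()"
```

```text
tip [88.2  0.1] 56.1
rear [-71.8   0. ] 56.2
t 18.65 q [-0.838, 0.614, 1.498, 0.002, 1.03, 0.22] tcp [0.4703, -0.3485, 0.074] yaw_y -60.68 z [0.0012, 0.0008, -1.0] F [-0.0, -0.0, -2.3] open 0.0093 g 30.0
```

move_arm(grip=[0,0,10,16,22,30,30], travel=[[0,0,0.003],[0,0,0.003],[0,0,0.002],[0,0,0.001],[0,0,0],[0,0,0],[0,0,0]], twist=[[0,0,0],[0,0,0],[0,0,0],[0,0,0],[0,0,0],[0,0,0],[0,0,0]])

```text
time: 19.35
tcp_pos: [0.4704, -0.3486, 0.074]
orientation: [-0.0, 0.967, 0.253, 0.001]
wrist_force: [0.4, -0.2, -0.2]
opening: 0.0298
grasp_force: 0.0
```

```bash
python3 -c "
from h import *
st()"
```

```text
t 19.35 q [-0.838, 0.614, 1.497, 0.002, 1.03, 0.22] tcp [0.4704, -0.3486, 0.074] yaw_y -60.68 z [0.0013, 0.0006, -1.0] F [0.4, -0.2, -0.2] open 0.0298 g 0.0
```

move_arm(grip=[30,30,30,30,30,30], travel=[[0,0,-0.1],[0,0,-0.25],[0,0,-0.4],[0,-0.2,-0.5],[0,-0.4,-0.5],[0,-0.5,-0.5]], twist=[[0,0,0],[0,0,0],[0,0,0],[0,0,0],[0,0,0],[0,0,0]])

```text
time: 19.95
tcp_pos: [0.4202, -0.2594, 0.1746]
orientation: [-0.0, 0.967, 0.253, 0.001]
wrist_force: [-0.1, -0.4, -0.4]
opening: 0.0304
grasp_force: 0.0
```

Run:
```python
from h import *
tipt=cv2.imread("pics/top0.png")
hsv=cv2.cvtColor(tipt,cv2.COLOR_BGR2HSV)[295:325,355:390]; 
b=tipt[295:325,355:390].astype(int); m=((b[...,2]-b[...,1])>60)
p=np.argwhere(m)[:,::-1]+[355,295]; W=np.array([onplane("top",q,.098)[:2] for q in p]); X=(W-E0)@RE*1e3
v=cv2.fitLine(X.astype(np.float32),cv2.DIST_L2,0,.01,.01).ravel(); print("fin ctr",X.mean(0).round(1),"angle",np.degrees(np.arctan2(v[1],v[0])).round(1),len(p),X.min(0).round(0),X.max(0).round(0))
st()
s=imaging.snapshot('side')[...,::-1];t=imaging.snapshot('top')[...,::-1];cv2.imwrite('pics/side4.png',s);cv2.imwrite('pics/top4.png',t)
cv2.imwrite('pics/c6.png',np.hstack([cv2.resize(s[230:390,180:330],(470,500),interpolation=cv2.INTER_CUBIC),cv2.resize(t[220:360,380:470],(321,500),interpolation=cv2.INTER_CUBIC)]))
```

```text
fin ctr [-104.6    0.2] angle 85.3 63 [-111.  -15.] [-99.  16.]
t 19.95 q [-0.792, 0.306, 1.683, 0.002, 1.151, 0.266] tcp [0.4202, -0.2594, 0.1746] yaw_y -60.64 z [0.0015, 0.0005, -1.0] F [-0.1, -0.4, -0.4] open 0.0304 g 0.0
```

View pics/c6.png

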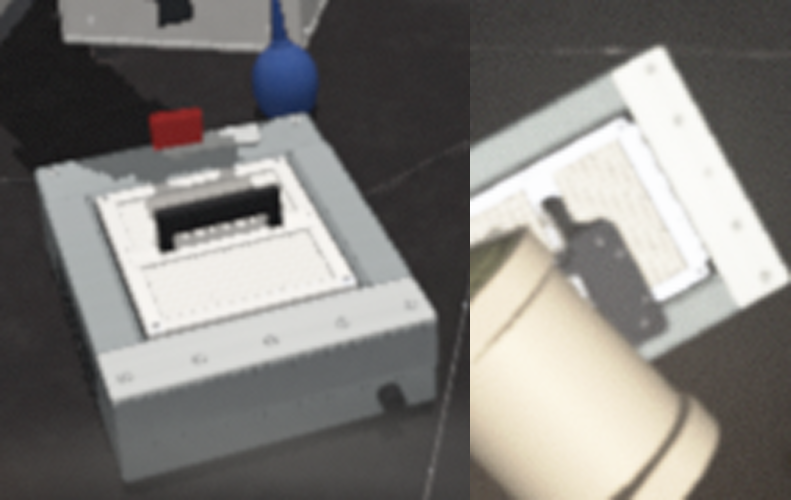

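The pictures show the cassette flush in the pocket with its tongue end under the lip, and the clip still open (fin at about 85°, standing on its axis). Now to the clip.

```bash
python3 -c "
from h import *
togo([*(E0+RE@np.array([-.1042,0.0])),.0785],-65)"
```

```text
t 20.05 q [-0.792, 0.308, 1.681, 0.002, 1.152, 0.266] tcp [0.4207, -0.2599, 0.1745] yaw_y -60.61 z [0.0014, 0.0007, -1.0] F [0.1, -0.1, 0.3] open 0.03 g 0.0
travel [-0.0098, -0.0192, 0.4801] twist [-0.0, -0.0005, 0.0244] toolz [0.0, 0.0, -1.0]
```

move_arm(grip=[30,30,30,30,30,30,30,20,10,0,0,0], travel=[[-0.01,-0.019,0.05],[-0.01,-0.019,0.15],[-0.01,-0.019,0.27],[-0.01,-0.019,0.37],[-0.01,-0.019,0.44],[-0.01,-0.019,0.477],[-0.01,-0.019,0.477],[-0.01,-0.019,0.477],[-0.01,-0.019,0.477],[-0.01,-0.019,0.477],[-0.01,-0.019,0.477],[-0.01,-0.019,0.477]], twist=[[0,0,0.024],[0,0,0.024],[0,0,0.024],[0,0,0.024],[0,0,0.024],[0,0,0.024],[0,0,0.024],[0,0,0.024],[0,0,0.024],[0,0,0.024],[0,0,0.024],[0,0,0.024]])

```text
time: 21.25
tcp_pos: [0.4175, -0.2585, 0.0792]
orientation: [-0.001, 0.976, 0.217, 0.0]
wrist_force: [-2.8, 3.7, 5.7]
opening: 0.0097
grasp_force: 30.0
```

```bash
python3 -c "
from h import *
st()"
```

```text
t 21.25 q [-0.794, 0.435, 1.788, 0.002, 0.919, 0.339] tcp [0.4175, -0.2585, 0.0792] yaw_y -64.99 z [0.0006, 0.0016, -1.0] F [-2.8, 3.7, 5.7] open 0.0097 g 30.0
```

move_arm(grip=[0,0,0,0,0,0,0,0,0,0,0,0], travel=[[0,-0.003,0],[0,-0.003,0],[0,-0.003,0],[0,-0.003,0],[0,-0.003,0],[0,-0.003,0],[0,-0.003,0],[0,-0.003,0],[0,-0.003,0],[0,-0.003,0],[0,-0.003,0],[0,-0.003,0]], twist=[[0,0,0.042],[0,0,0.084],[0,0,0.126],[0,0,0.168],[0,0,0.21],[0,0,0.252],[0,0,0.294],[0,0,0.336],[0,0,0.378],[0,0,0.42],[0,0,0.455],[0,0,0.465]])

```text
time: 22.45
tcp_pos: [0.4177, -0.2578, 0.0793]
orientation: [-0.001, 0.871, -0.492, 0.0]
wrist_force: [0.3, 5.3, 4.5]
opening: 0.0099
grasp_force: 30.0
```

```bash
python3 -c "
from h import *
s,R=st(); print(np.round(s['moment'],2))"
```

```text
t 22.45 q [-0.793, 0.434, 1.789, 0.003, 0.918, 1.803] tcp [0.4177, -0.2578, 0.0793] yaw_y -148.89 z [0.0017, 0.0017, -1.0] F [0.3, 5.3, 4.5] open 0.0099 g 30.0
[0.94 0.04 0.04]
```

move_arm(grip=[0,0,0,0], travel=[[0,0,0],[0,0,0],[0,0,0],[0,0,0]], twist=[[0,0,0.006],[0,0,0.012],[0,0,0.018],[0,0,0.018]])

```text
time: 22.85
tcp_pos: [0.4177, -0.2578, 0.0793]
orientation: [-0.001, 0.858, -0.514, 0.0]
wrist_force: [0.9, 5.7, 3.4]
opening: 0.0097
grasp_force: 30.0
```

```bash
python3 -c "
from h import *
s,R=st(); print(np.round(s['moment'],2))"
```

```text
t 22.85 q [-0.793, 0.434, 1.789, 0.003, 0.918, 1.856] tcp [0.4177, -0.2578, 0.0793] yaw_y -151.91 z [0.0015, 0.0015, -1.0] F [0.9, 5.7, 3.4] open 0.0097 g 30.0
[ 0.96 -0.01  0.34]
```

move_arm(grip=[8,14,20,30,30,30,30,30,30,30,30,30], travel=[[0,0,0],[0,0,0],[0,0,0],[0,0,0],[0,0,0],[0,0,-0.1],[0,0,-0.25],[0,0,-0.45],[0,0,-0.65],[0,0,-0.8],[0,0,-0.9],[0,0,-0.9]], twist=[[0,0,0],[0,0,0],[0,0,0],[0,0,0],[0,0,0],[0,0,0],[0,0,0],[0,0,0],[0,0,0],[0,0,0],[0,0,0],[0,0,0]])

```text
time: 24.05
tcp_pos: [0.4179, -0.2593, 0.2609]
orientation: [0.0, 0.857, -0.515, 0.003]
wrist_force: [0.5, 0.7, -0.7]
opening: 0.0302
grasp_force: 0.0
```

Run:
```python
from h import *
st()
s=imaging.snapshot('side')[...,::-1];t=imaging.snapshot('top')[...,::-1]
cv2.imwrite('pics/c7.png',np.hstack([cv2.resize(s[200:390,180:380],(440,418),interpolation=cv2.INTER_CUBIC),cv2.resize(t[200:390,200:360],(352,418),interpolation=cv2.INTER_CUBIC)]))
b=s.astype(int); m=((b[...,2]-b[...,1])>70); m[:240]=0;m[290:]=0; m[:,:200]=0; m[:,320:]=0
p=np.argwhere(m)[:,::-1]; print("red side px",p.mean(0).round(1),p.min(0),p.max(0),"pred ends",[proj("side",[*(E0+RE@np.array(v)),.09]).round(0).tolist() for v in((-.12,0),(-.088,0))])
```

```text
t 24.05 q [-0.795, 0.22, 1.56, 0.001, 1.356, 1.857] tcp [0.4179, -0.2593, 0.2609] yaw_y -151.93 z [0.0047, -0.0029, -1.0] F [0.5, 0.7, -0.7] open 0.0302 g 0.0
red side px [236.3 269.5] [232 263] [240 278] pred ends [[234.0, 266.0], [238.0, 274.0]]
```

View pics/c7.png

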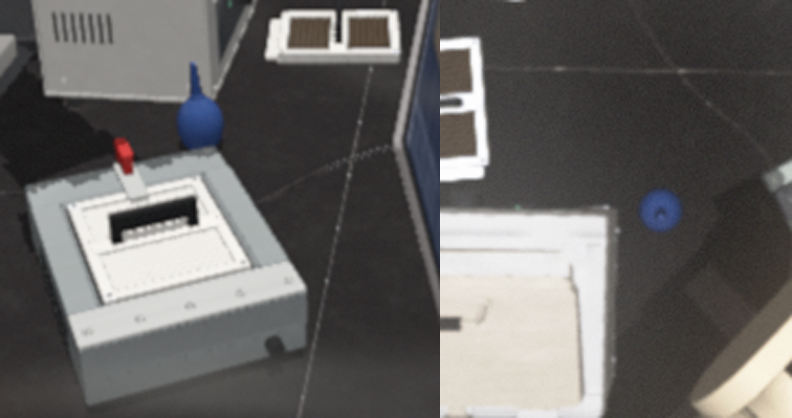

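The cassette lies flush. The red fin (side view about (236,270)) points along the extractor's x, its blade is over the cassette's rear edge, and the spent cassette and blower are undisturbed. I'm handing in.

```bash
python3 -c "
from cell import robot
print(robot.finish_job())"
```

```text
the job is handed in; nothing more can be done
None
```

The clean cassette is seated flush with its tongue under the lip, and the clip is turned to its stop over the rear edge. I handed the job in at about 24 s, with the spent cassette and blower untouched. To fit joint 6's range and clear the tall box, I first nudged the clean cassette about 15 mm on the bench.

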